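# Slide the pepper mill home

## Task

Put the tall wooden pepper mill away in the empty bay of the small wooden cruet stand by pushing it along the worktop with your fingertips, low on its body so that it stays upright, until it stands right against the stand's back board. Only push it: do not lift it, tip it or take it between the fingers. Leave the salt shaker in the other bay and everything else on the worktop where it is.

Things in the scene. Friction and masses are not known exactly. Their poses are not given: they have to be found in the camera images.
- mill: pepper mill: dark wood, round, 58 mm across the foot (nothing above is wider), 170 mm tall, 0.13 to 0.25 kg. Origin: centre of its underside, z up. Stands loose in front of the stand. Pushed higher than about 40 mm it may tip. It is taller than the space under a gripper whose fingertips are that low: lean the tool so that the fingertips go ahead and the gripper trails behind
- cruet_stand: dark wood stand with two bays side by side, fixed; no floor: things slide in on the worktop. Origin on the worktop midway between the bays; x to the back, y to the left bay; the open fronts face -x, that is right and towards the robot. Bay centre lines y = +45 and -45 mm, 78 mm clear width. Rails 12 mm thick, 28 mm high, front ends at x = -40 mm. A fully home mill has its centre at x = 0
- cork_pad: flat round cork pad, 62 mm across, 1 mm thick, fixed in the middle of the empty bay (left or right) where the mill shall stand; the mill slides over it without a step. Origin at its centre, where the mill's axis belongs
- back_board (a point): the middle of the stand's back board: the point on its front face (x = +29 mm in the stand's frame) at the worktop. The board is 192 mm wide, 12 mm thick and 50 mm high with a brass rail up to 78 mm; the foot of the mill ends against it
- salt: the salt shaker, grey, 44 mm in diameter, 90 mm tall, standing loose in the other bay. Origin at the centre of its underside. To be left alone
- jam: glass jam jar with a white lid, 69 mm in diameter, 99 mm tall, loose, to the left of the stand, farther back. Origin under its centre. To be left alone
- honey: glass honey jar with a green lid, 74 mm wide, 84 mm tall, loose, to the right of the stand. Origin under its centre. To be left alone
- garlic: a head of garlic, 60 mm wide, 58 mm tall, loose, near the left end of the stand, on the robot's side. Origin under its centre. To be left alone
- spoon: a teaspoon, 138 mm long, 27 mm wide, lying flat (13 mm high), to the right near the front edge. Origin under its middle. To be left alone
- mug: a mug, 84 mm wide, 100 mm with its handle, 92 mm tall, loose, to the right by the fruit bowl. Origin under its middle. To be left alone
Not all that is in view belongs to the job. Leave any blue or purple look-alike of the mill alone.

How it is judged:
At the end, for the whole second after the job is handed in: the pepper mill stands upright (within 0.12 rad) and at rest on the worktop in the bay with the cork pad, its centre within 18 mm of the pad's and its foot within 9 mm of touching the back board; the robot is clear of it, and every other thing is within 15 mm of where it stood (x of mill in the frame of cruet_stand between -0.009 and 0.006 m and horizontal distance between mill and cork_pad below 0.018 m and angle between mill's own z axis and vertical below 0.12 rad and height (world z) of mill below 0.004 m and linear speed of mill below 0.02 m/s and distance of each of salt, jam, honey, garlic, spoon, mug from where it was at the start of the episode below 0.015 m).
It fails at once if the mill is tipped (more than 0.3 rad from upright) (angle between mill's own z axis and vertical above 0.3 rad).
It fails at once if the mill is lifted (its underside more than 15 mm up) (height (world z) of mill above 0.015 m).
It fails at once if the mill is taken between the fingers (the grasp point within 20 mm of its axis, below its top, while touching it) (horizontal distance between the grasp point and mill below 0.02 m and height (world z) of the grasp point below 0.17 m and contact force between the fingers and mill above 0.5 N).
It fails at once if a bystander is disturbed (the salt shaker, jam jar, honey jar, garlic, teaspoon or mug moved more than 15 mm) (distance of any of salt, jam, honey, garlic, spoon, mug from where it was at the start of the episode above 0.015 m).
It fails at once if the salt shaker, a jar or the mug is knocked over (angle between any of salt, jam, honey, mug's own z axis and vertical above 0.3 rad).
It also fails if it takes over 64 s, if anything falls off the work surface, if the arm or the gripper's body presses on something with over 40 N, if the wrist force passes 120 N, or if a joint passes its speed limit or range.

## Robot

A 6-joint arm with a two-finger parallel gripper is mounted at the origin on a cart in front of the work surface, level with it; the furniture and walls round the work are solid. World frame = base frame: x ahead of the robot, y to its left, z up, the work surface at z = 0. Lengths are in m, angles in rad, forces in N, time in s.
With the tool pointing down it reaches from about 0.4 to 0.925 m from the base axis. Payload 12.5 kg.
Tool frame: the origin (TCP) lies midway between the tips of the shut fingers; the grasp point (between the pads) lies bot.tcp_to_grasp behind it (bot.tcp_to_grasp is the distance from the TCP to the grasp point, in m); z points along the fingers, y is the line along which they close (so a half turn about z gives the same grasp; the last joint's range is limited). The gripper opens to 95 mm and grips with 3 to 60 N. Pads are 20 mm wide; open, the fingers measure 119 mm over their backs; the gripper's body (75 mm by 180 mm) begins 59 mm behind the grasp point.
Start: joints at [1.048, 0.491, 1.559, -0, 1.092, -0.106], TCP at [0.253, 0.572, 0.215] pointing down, gripper open.
Joint ranges: [-3.1, 3.1], [-0.84, 2.19], [0.05, 2.79], [-1.13, 4.28], [0.06, 2.93], [-2.69, 2.69]. Speed limits (rad/s): [2.22, 2.22, 2.79, 3.14, 3.14, 3.14].

## Interface

Orientations are given as a 3x3 rotation matrix whose columns are the frame's x, y, z axes.
In Python, from workcell import bot gives the robot as it stands. Calls block until the motion is done:
- bot.reach(position, orientation): joint-space move of the TCP to a pose.
- bot.move_l(position, rotation=None, velocity=0.15): straight line of the TCP; rotation=None keeps the orientation; velocity is the mean speed in m/s.
- bot.move_joints(angles): joint-space move.
- bot.open() and bot.grasp(newtons=None): open the fingers fully, or close them until they stop; newtons is the grip in N (None keeps the last).
- bot.wait(seconds).
- bot.ik(position, orientation): joint angles nearest the present ones, or None.
- bot.state(): the state.
- bot.read_camera(name): name is "side" or "top"; returns the picture (400x640x3 uint8, red, green, blue); there is no depth.
- bot.camera_params(name): a dict with "mtx" (3x3 intrinsics, pixels), "R" (3x3) and "t" (3): a world point X has camera coordinates R X + t. Camera axes: x right, y down, z forward; pixel columns grow to the right and rows downward; lengths in m; the calibration is good to about 2 mm. A picture is of the moment at which its call begins. camera_params takes no time and is no camera call.
A pose or a line that the arm cannot do raises bot.Unreachable and nothing moves.
- bot.sign_off(): hands the job in; it is judged then, once.
The state is a dict: "time_s": time; "joint_positions": joint angles; "dq": joint speeds; "joint_efforts": joint torques, N m; "position": TCP position; "tcp_rot": TCP orientation; "force": force on the tool from outside, world axes, zero at the start; "moment": the same for the moment, N m; "finger_gap": finger opening in m; "finger_force": force on a finger pad.
Only numpy, scipy, OpenCV 4.12 (cv2) and the standard library are available. Lean on these libraries where they do the work, as an engineer would, in place of code of your own. Each camera call takes 0.05 s, during which the arm holds its last target. There are 200 camera calls.

## Working session

There is one attempt and no reset: what is moved stays moved. The work goes in short steps, each a Python script; the robot and the scene stay as the last script left them, time stands still between calls to the robot, and variables do not carry over. Pictures are saved under pics/ and viewed, at most 10 in all, crops included, and the job is handed in when it is done.

```bash
mkdir -p pics
python3 - <<'E'
from workcell import bot
import cv2,numpy as np
for n in("top","side"):
    im=bot.read_camera(n); cv2.imwrite(f"pics/{n}0.png",im[:,:,::-1]); p=bot.camera_params(n); print(n,p["mtx"].tolist(),p["R"].round(4).tolist(),p["t"].round(4).tolist(), (-p["R"].T@p["t"]).round(3))
print(bot.tcp_to_grasp,bot.state()["time_s"])
E
```

```text
top [[456.12056512497986, 0.0, 326.4605003053364], [0.0, 456.12056512497986, 207.7734387449442], [0.0, 0.0, 1.0]] [[0.0082, -0.9999, 0.0137], [-0.998, -0.009, -0.0631], [0.0633, -0.0132, -0.9979]] [0.0422, 0.5414, 1.4252] [0.45  0.066 1.456]
side [[416.0658021630829, 0.0, 317.0202997731643], [0.0, 416.0658021630829, 197.59807119276533], [0.0, 0.0, 1.0]] [[0.999, -0.0436, 0.0064], [-0.0249, -0.6784, -0.7342], [0.0363, 0.7334, -0.6789]] [-0.537, 0.1013, 1.0101] [ 0.502 -0.695  0.764]
0.0188 0.1
```

View pics/top0.png

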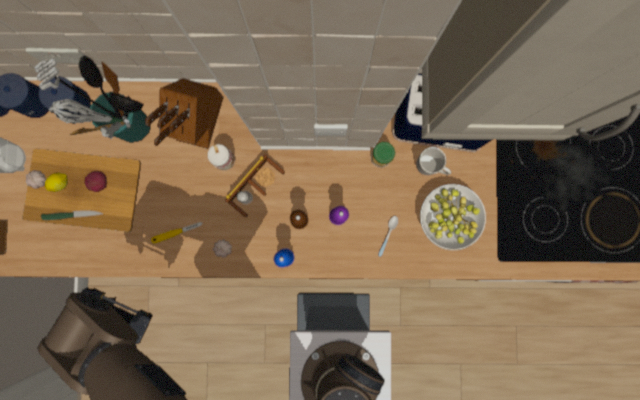

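View pics/side0.png

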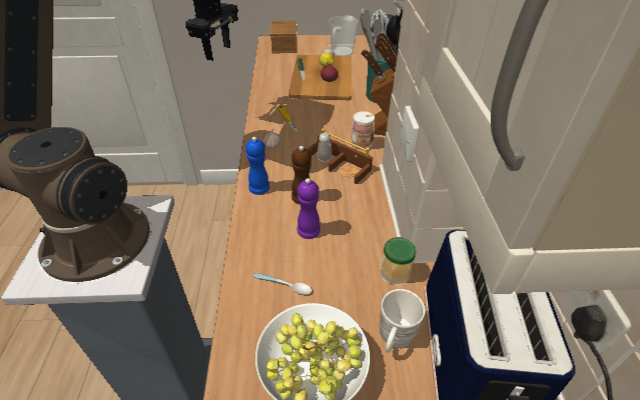

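The top view shows three mills: dark wood at (299,218), blue at (284,258) and purple at (340,214). The dark wood one fits the description, and the other two are look-alikes. The stand is near (248,180), with the salt at (243,197) and the cork pad near (265,176). I'll enlarge both views to confirm.

Run:
```python
import cv2
a=cv2.imread("pics/top0.png")[135:275,200:360]; cv2.imwrite("pics/topc.png",cv2.resize(a,None,fx=4.25,fy=4.25,interpolation=cv2.INTER_CUBIC))
a=cv2.imread("pics/side0.png")[100:245,230:420]; cv2.imwrite("pics/sidec.png",cv2.resize(a,None,fx=4,fy=4,interpolation=cv2.INTER_CUBIC))
```

```text
(no output)
```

View pics/topc.png

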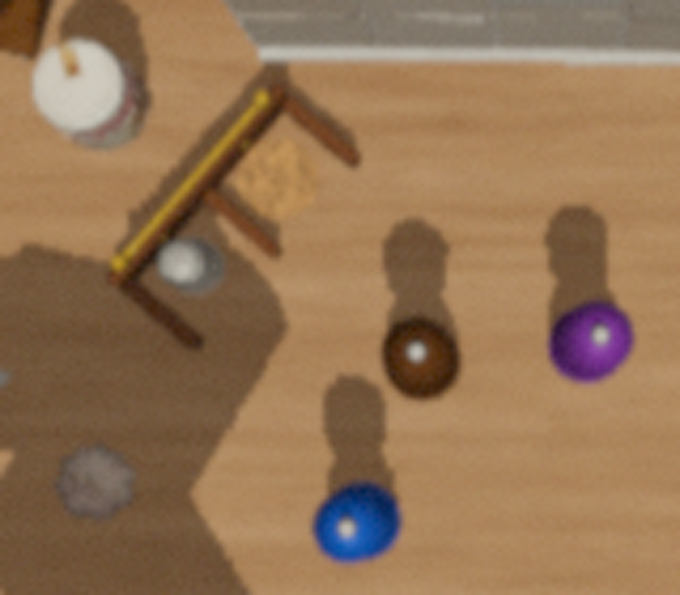

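View pics/sidec.png

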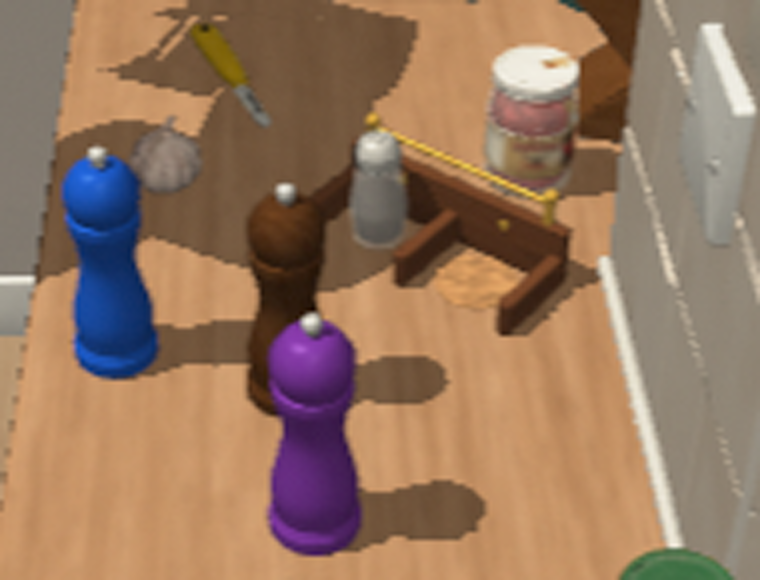

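Both crops confirm it. The dark wood mill's knob is at top (298,218) and side (301,148). The empty bay is the right one, with the cork pad at top (265,177), and the salt stands in the left bay. Next I compute positions.

```bash
cat > h.py <<'E'
from workcell import bot
import numpy as np, cv2
def ray(n,uv):
    p=bot.camera_params(n); d=p["R"].T@np.linalg.inv(p["mtx"])@np.array([*uv,1.]); return -p["R"].T@p["t"],d
def plane(n,uv,z):
    o,d=ray(n,uv); return (o+d*(z-o[2])/d[2])[:2]
def proj(n,X):
    p=bot.camera_params(n); c=p["mtx"]@(p["R"]@np.asarray(X)+p["t"]); return c[:2]/c[2]
def tri(a,b):
    A=[];r=[]
    for n,uv in(("top",a),("side",b)):
        o,d=ray(n,uv); d/=np.linalg.norm(d); P=np.eye(3)-np.outer(d,d); A.append(P); r.append(P@o)
    return np.linalg.lstsq(np.vstack(A),np.hstack(r),rcond=None)[0]
tc=lambda u,v:(200+(u+.5)/4.25-.5,135+(v+.5)/4.25-.5)
sc=lambda u,v:(230+(u+.5)/4-.5,100+(v+.5)/4-.5)
E
python3 - <<'E'
from h import *
np.set_printoptions(precision=4,suppress=True)
print("knob tri",tri(tc(417,352),sc(286,192)))
print("dome plane",plane("top",tc(421,358),.14))
print("cork top",plane("top",tc(276,180),.001),"side",plane("side",sc(478,278),.001))
f=[plane("top",tc(*q),.028) for q in((352,158),(275,248),(196,342))]
print("rail fronts R,M,L",f)
ps=[tri(tc(264,97),sc(549,200)),tri(tc(121,266),sc(373,121))];print("posts",ps)
d=f[2]-f[0];print("yaw from rails",np.arctan2(-d[0],d[1]), np.linalg.norm(d))
d=ps[1]-ps[0];print("yaw from posts",np.arctan2(-d[0],d[1]),np.linalg.norm(d[:2]))
for n,q,z in(("blue",(357,522),.14),("purple",(592,342),.14),("garlic",(96,482),.03),("salt",(183,262),.085),("jam",(80,85),.099)): print(n,plane("top",tc(*q),z))
print("mill foot front in side",plane("side",sc(280,410),0))
E
```

```text
knob tri [0.5035 0.1298 0.1663]
dome plane [0.5005 0.1284]
cork top [0.6392 0.2458] side [0.6421 0.2471]
rail fronts R,M,L [array([0.6526, 0.1865]), array([0.5851, 0.2424]), array([0.5152, 0.2992])]
posts [array([0.6891, 0.2469, 0.0701]), array([0.5683, 0.3464, 0.0724])]
yaw from rails 0.8841602958590951 0.17771851487717905
yaw from posts 0.881924996584747 0.1565189434967748
blue [0.3894 0.1702]
purple [0.5124 0.0123]
garlic [0.412  0.3698]
salt [0.5692 0.3002]
jam [0.6924 0.3726]
mill foot front in side [0.496  0.1133]
```

Run:
```python
from h import *
np.set_printoptions(precision=3,suppress=True)
a=cv2.imread("pics/side0.png")[0:80,160:270]; b=cv2.imread("pics/top0.png")[260:360,40:190]
s=bot.state();R=s["tcp_rot"];p=np.array(s["position"]);print(R)
A=cv2.resize(a,None,fx=5,fy=5);B=cv2.resize(b,None,fx=4,fy=4)
c=np.zeros((600,800,3),np.uint8);c[:266,:366]=cv2.resize(A,(366,266));c[:400,370:]=cv2.resize(b,(430,287))[:287] if 0 else cv2.copyMakeBorder(cv2.resize(b,(430,287)),0,113,0,0,cv2.BORDER_CONSTANT)
cv2.imwrite("pics/grip.png",c[:300])
for o in(-.09,-.0375,.0375,.09):
  for ax in(0,1):
    X=p-R[:,2]*.078+R[:,ax]*o; print("xy"[ax],o,"side->",(proj("side",X)-[160,0])*366/110,"top->",(proj("top",X)-[40,260])*430/150+[370,0])
```

```text
[[-0.914  0.405 -0.   ]
 [ 0.405  0.914 -0.001]
 [ 0.    -0.001 -1.   ]]
x -0.09 side-> [267.99  106.053] top-> [637.672  59.447]
y -0.09 side-> [122.77  128.214] top-> [685.723 196.993]
x -0.0375 side-> [215.837  97.372] top-> [611.343 114.565]
y -0.0375 side-> [156.443 106.219] top-> [631.284 171.978]
x 0.0375 side-> [143.336  85.305] top-> [573.465 193.862]
y 0.0375 side-> [201.223  76.969] top-> [553.64  136.301]
x 0.09 side-> [93.934 77.082] top-> [546.762 249.764]
y 0.09 side-> [230.463  57.869] top-> [499.378 111.367]
```

View pics/grip.png

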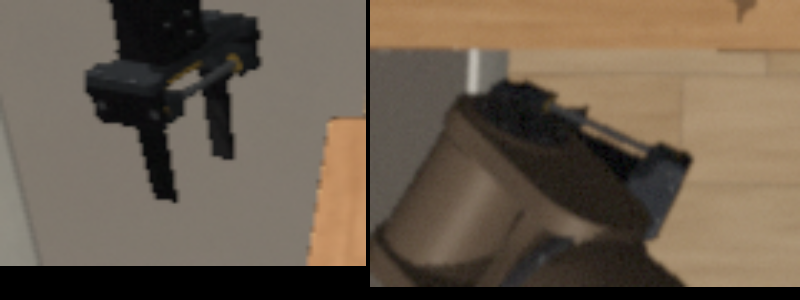

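The crop shows the gripper's body is a bar 180 mm wide along tool y. The blue and purple mills stand on either side of the mill-to-pad line with about 142 mm free between them. So I'll turn the tool so the bar lies in the vertical plane (75 mm across), lean it about 50° and keep the tips low. First an IK check.

```bash
cat >> h.py <<'E'
YAW=.883; U=np.array([np.cos(YAW),np.sin(YAW)]); V=np.array([-U[1],U[0]])
PAD=np.array([.642,.2445])
def rot(az,th,sg=1):
    d=np.array([np.cos(az),np.sin(az),0]);k=np.array([0,0,1.])
    z=np.sin(th)*d-np.cos(th)*k; y=sg*(np.cos(th)*d+np.sin(th)*k); return np.c_[np.cross(y,z),y,z]
def tip(m,az,back,z): # TCP for mill centre m: mill radius + finger front corner + gap
    return np.array([m[0]-back*np.cos(az),m[1]-back*np.sin(az),z])
E
python3 - <<'E'
from h import *
np.set_printoptions(precision=2,suppress=True)
M=np.array([.502,.1295])
for sg in(1,-1):
  for th in(.80,.873):
    for m,az in((M,.54),(M,.6),(M,.69),(PAD-.09*U,.6),(PAD-.09*U,.75),(PAD,.883)):
      r=[bot.ik(tip(m,az,b,z),rot(az,th,sg)) for b,z in((.06,.026),(.036,.026),(.06,.3))]
      print(sg,th,m.round(3),az,[None if q is None else np.array(q) for q in r])
E
```

```text
1 0.8 [0.5  0.13] 0.54 [None, None, array([-0.24, -0.03,  2.28,  1.17,  0.58, -1.7 ])]
1 0.8 [0.5  0.13] 0.6 [None, None, array([-0.28, -0.01,  2.27,  1.15,  0.65, -1.76])]
1 0.8 [0.5  0.13] 0.69 [None, None, array([-0.32,  0.02,  2.24,  1.12,  0.74, -1.82])]
1 0.8 [0.58 0.17] 0.6 [None, None, array([-0.09,  0.13,  2.11,  1.15,  0.53, -1.62])]
1 0.8 [0.58 0.17] 0.75 [None, None, array([-0.16,  0.16,  2.07,  1.11,  0.69, -1.74])]
1 0.8 [0.64 0.24] 0.883 [None, None, array([-0.04,  0.29,  1.89,  1.06,  0.72, -1.67])]
1 0.873 [0.5  0.13] 0.54 [None, None, array([-0.28, -0.02,  2.33,  1.36,  0.61, -1.91])]
1 0.873 [0.5  0.13] 0.6 [None, None, array([-0.31, -0.  ,  2.31,  1.31,  0.68, -1.94])]
1 0.873 [0.5  0.13] 0.69 [None, None, array([-0.36,  0.03,  2.28,  1.25,  0.78, -1.98])]
1 0.873 [0.58 0.17] 0.6 [None, None, array([-0.12,  0.13,  2.16,  1.37,  0.54, -1.85])]
1 0.873 [0.58 0.17] 0.75 [None, None, array([-0.19,  0.17,  2.11,  1.27,  0.71, -1.9 ])]
1 0.873 [0.64 0.24] 0.883 [None, None, array([-0.06,  0.29,  1.93,  1.21,  0.73, -1.82])]
-1 0.8 [0.5  0.13] 0.54 [array([-0.24,  0.81, 
[... 1393 characters left out ...]
] 0.69 [array([-0.36,  0.84,  2.56,  2.25,  1.02, -0.27]), array([-0.29,  0.82,  2.52,  2.28,  0.99, -0.2 ]), array([-0.36,  0.03,  2.28,  1.25,  0.78,  1.16])]
-1 0.873 [0.58 0.17] 0.6 [array([-0.12,  0.79,  2.39,  2.44,  0.9 , -0.03]), array([-0.08,  0.78,  2.34,  2.45,  0.86,  0.02]), array([-0.12,  0.13,  2.16,  1.37,  0.54,  1.29])]
-1 0.873 [0.58 0.17] 0.75 [array([-0.19,  0.78,  2.33,  2.18,  0.86,  0.03]), array([-0.14,  0.78,  2.29,  2.2 ,  0.83,  0.08]), array([-0.19,  0.17,  2.11,  1.27,  0.71,  1.24])]
-1 0.873 [0.64 0.24] 0.883 [array([-0.06,  0.79,  2.12,  2.01,  0.75,  0.28]), array([-0.02,  0.79,  2.08,  2.01,  0.73,  0.32]), array([-0.06,  0.29,  1.93,  1.21,  0.73,  1.32])]
```

Run:
```python
from h import *
np.set_printoptions(precision=3,suppress=True)
M=np.array([.502,.1295]); W=PAD-.088*U+.002*V; d=W-M; az=np.arctan2(d[1],d[0]); print("az",az,"len",np.linalg.norm(d))
R=rot(az,.86,-1); p=np.array(bot.state()["position"])
bot.grasp(5); bot.move_l(p+[0,0,.15],velocity=.25)
bot.reach(tip(M,az,.060,.30),R); s=bot.state(); print(s["time_s"],s["position"],s["joint_positions"])
bot.move_l(tip(M,az,.060,.026),velocity=.08)
s=bot.state(); print(s["time_s"],s["position"],s["force"],s["finger_gap"])
t=bot.read_camera("top")[135:275,200:360,::-1];q=bot.read_camera("side")[100:245,230:420,::-1]
cv2.imwrite("pics/a.png",np.hstack([cv2.resize(t,(400,350)),cv2.resize(q,(400,350))]))
```

```text
az 0.5289751595471589 len 0.09566404373796525
4.2333 [0.45 0.1  0.3 ] [-0.261 -0.022  2.322  1.331  0.588  1.272]
7.8083 [0.45  0.099 0.026] [-0.36  -0.672  0.311] 0.00047397272210777193
```

View pics/a.png

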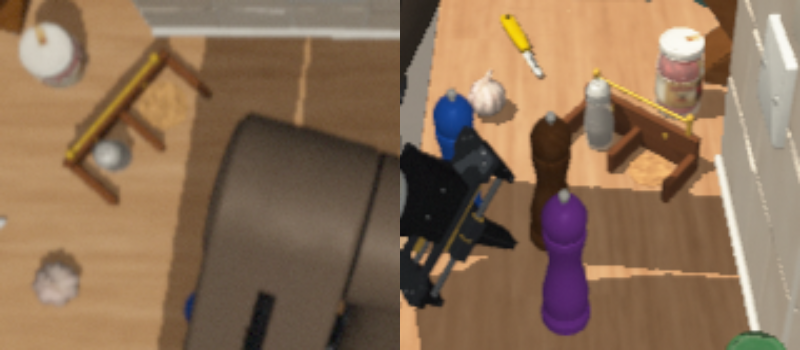

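The tool is down between the two look-alikes behind the dark mill, touching nothing (knob in the crop at (551,120), fingertips at (510,243)). I push in short strokes and track the knob in the side view.

```bash
cat >> h.py <<'E'
def knob(guess,save=None):
    im=bot.read_camera("side"); 
    if save: cv2.imwrite(save,im[:,:,::-1])
    u,v=proj("side",[*guess,.166]).round().astype(int); w=14
    c=im[v-w:v+w,u-w:u+w].astype(int); m=((c.max(2)-c.min(2)<30)&(c.max(2)>90)).astype(np.uint8)
    n,_,st,ce=cv2.connectedComponentsWithStats(m,connectivity=8)
    ok=[i for i in range(1,n) if 4<=st[i,4]<=45 and st[i,0]>0 and st[i,1]>0 and st[i,0]+st[i,2]<2*w and st[i,1]+st[i,3]<2*w]
    if not ok: return None
    i=min(ok,key=lambda i:np.hypot(*(ce[i]-w))); return plane("side",ce[i]+[u-w,v-w],.166)
def st(xy): d=np.asarray(xy)-PAD; return np.array([d@U,d@V])
E
python3 - <<'E'
from h import *
np.set_printoptions(precision=4,suppress=True)
M=np.array([.502,.1295]); W=PAD-.088*U+.002*V; d=W-M; L=np.linalg.norm(d); az=np.arctan2(d[1],d[0]); e=d/L
k=knob(M); print("knob0",k,st(k))
for f in(.02,.045):
    bot.move_l(tip(M+e*f,az,.037,.026),velocity=.04)
    k=knob(M+e*f); s=bot.state(); print(f,k,None if k is None else st(k),"expect",st(M+e*f),s["force"],s["time_s"])
E
```

```text
knob0 [0.503  0.1276] [-0.1785  0.0332]
0.02 [0.5142 0.1329] [-0.1674  0.0279] expect [-0.159   0.0282] [ 0.7081 -0.4767 -0.3364] 9.2333
0.045 [0.5356 0.1481] [-0.142  0.021] expect [-0.1355  0.0196] [-1.8115  0.1248  0.1179] 10.0583
```

Run:
```python
from h import *
np.set_printoptions(precision=4,suppress=True)
M=np.array([.502,.1295]); W=PAD-.088*U+.002*V; d=W-M; L=np.linalg.norm(d); az=np.arctan2(d[1],d[0]); e=d/L
for f in(.075,.1):
    bot.move_l(tip(M+e*f,az,.037,.026),velocity=.04)
    k=knob(M+e*(f-.007),f"pics/b{f}.png"); s=bot.state(); print(f,k,None if k is None else st(k),"expect",st(M+e*(f-.007)),s["force"],s["time_s"])
im=cv2.imread("pics/b0.1.png")[100:245,230:420]; cv2.imwrite("pics/bc.png",cv2.resize(im,None,fx=4,fy=4,interpolation=cv2.INTER_CUBIC))
for a in(.6,.7,.8,.883): print(a,bot.ik(tip(k,a,.06,.026),rot(a,.86,-1)) is not None)
```

```text
0.075 None None expect [-0.1139  0.0116] [-0.3937  0.1277  0.0212] 11.0083
0.1 [0.5814 0.1774] [-0.0903  0.0042] expect [-0.0905  0.0029] [ 0.816  -0.4681 -0.1017] 11.8333
0.6 True
0.7 True
0.8 True
0.883 True
```

View pics/bc.png

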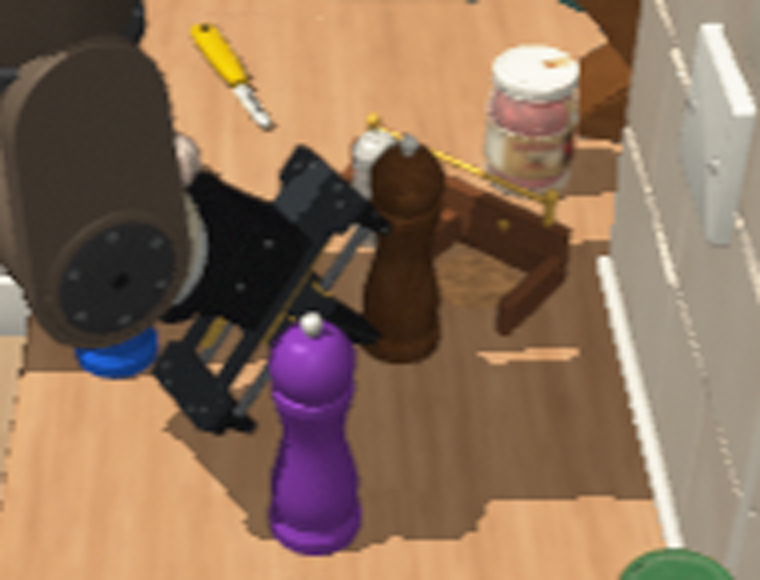

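The knob is at crop (410,145), upright. The mill is in front of the empty bay and about on its centre line, and blue and purple are untouched. Now I push along the bay, turning the tool into line gradually so it clears purple.

```bash
python3 - <<'E'
from h import *
np.set_printoptions(precision=4,suppress=True)
m0=np.array([.5814,.1774])
for x,y,az in((-.066,.002,.64),(-.044,.001,.73)):
    g=PAD+x*U+y*V
    bot.move_l(tip(g,az,.0305,.026),rot(az,.86,-1),velocity=.03)
    k=knob(g,f"pics/c{-x}.png"); s=bot.state(); print(x,k,None if k is None else st(k),s["force"],s["time_s"])
E
python3 -c "
import cv2
im=cv2.imread('pics/c0.044.png')[100:245,230:420]; cv2.imwrite('pics/cc.png',cv2.resize(im,None,fx=4,fy=4,interpolation=cv2.INTER_CUBIC))"
```

```text
-0.066 [0.5978 0.1925] [-0.0682  0.0011] [-0.0597 -0.2704 -0.6334] 12.8167
-0.044 [0.6141 0.2079] [-0.046  -0.0017] [ 1.0048  0.4998 -0.4982] 13.7417
```

View pics/cc.png

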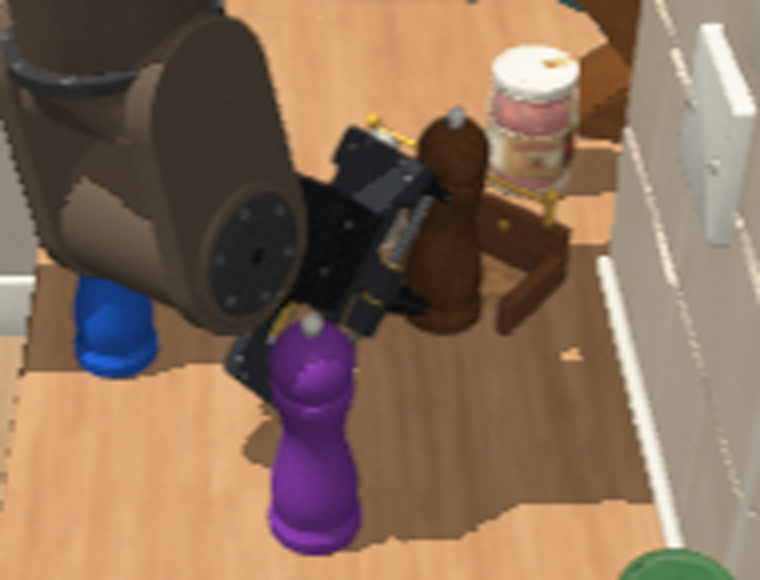

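The mill (knob at crop (457,118)) is upright and entering the bay centred. Now the last stretch, in small steps until the force shows contact with the board.

Run:
```python
from h import *
np.set_printoptions(precision=4,suppress=True)
for x,az in[(-.026,.8),(-.012,.85),(-.006,.87)]+[(-.006+.002*i,.87) for i in range(1,8)]:
    g=PAD+x*U
    bot.move_l(tip(g,az,.0305,.026),rot(az,.86,-1),velocity=.02)
    f0=bot.state()["force"]; k=knob(g,"pics/d.png"); F=-(f0[:2]@U); print(round(x,3),None if k is None else st(k),"F",round(F,2),f0,round(bot.state()["time_s"],1))
    if F>6: break
im=cv2.imread('pics/d.png')[80:245,230:420]; cv2.imwrite('pics/dc.png',cv2.resize(im,None,fx=3.6,fy=3.6,interpolation=cv2.INTER_CUBIC))
```

```text
-0.026 [-0.0286 -0.003 ] F 0.43 [ 0.1002 -0.635  -0.2089] 14.8
-0.012 [-0.0146 -0.0036] F -0.42 [0.5577 0.0813 0.4056] 15.7
-0.006 None F -0.21 [-0.3319  0.5499  0.7741] 16.2
-0.004 None F -0.25 [ 0.3801  0.0087 -0.2833] 16.5
-0.002 None F 0.37 [-0.1803 -0.3333  0.4325] 16.8
0.0 None F 12.68 [ -7.5591 -10.2054   6.4069] 17.1
```

View pics/dc.png

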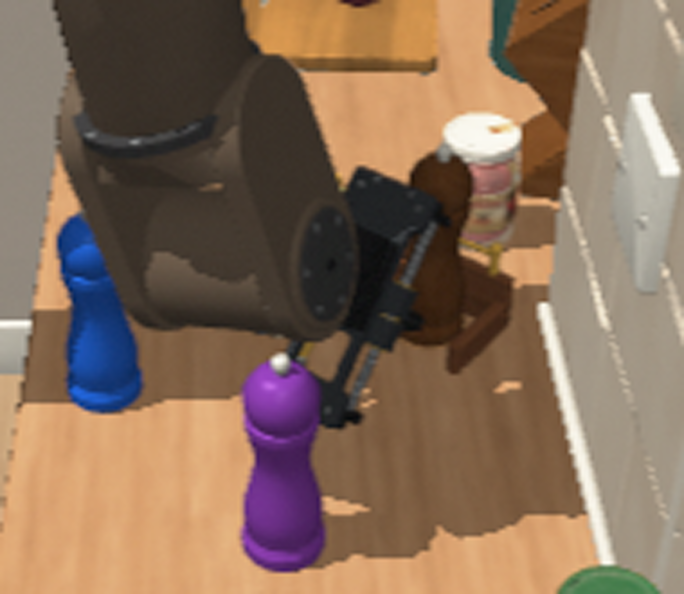

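The force rose to 12.7 N with the mill upright against the board. I back straight off, lift clear and check.

Run:
```python
from h import *
np.set_printoptions(precision=4,suppress=True)
az=.87
bot.move_l(tip(PAD,az,.058,.026),velocity=.03)
bot.move_l(tip(PAD,az,.058,.29),velocity=.12)
p=np.array(bot.state()["position"])
try: bot.move_l([.40,-.05,.33],velocity=.2)
except bot.Unreachable as e: print(e)
bot.wait(.5); s=bot.state(); print(s["time_s"],s["position"],s["force"])
t=bot.read_camera("top")[:,:,::-1];q=bot.read_camera("side")[:,:,::-1]
cv2.imwrite("pics/te.png",t);cv2.imwrite("pics/se.png",q)
cv2.imwrite("pics/e.png",np.hstack([cv2.resize(t[135:275,190:350],(400,350)),cv2.resize(q[100:245,230:420],(400,350))]))
```

```text
22.8333 [ 0.4    -0.0499  0.33  ] [ 0.537  -0.5893  0.4877]
```

View pics/e.png

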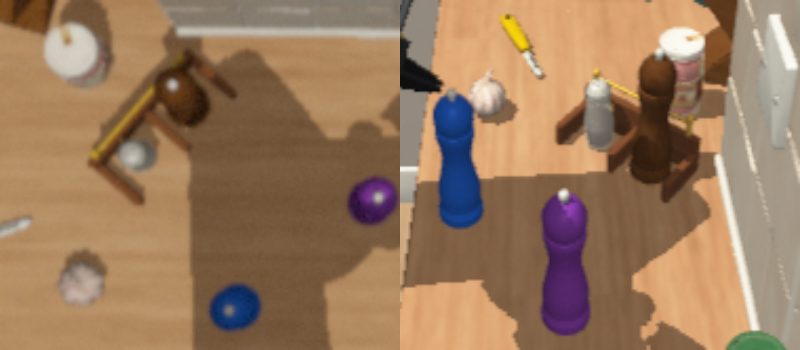

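The mill stands upright in the right bay against the board (knob at top crop (173,86) and side crop (258,59)), and everything else is in place. One numeric check, then I hand in.

Run:
```python
from h import *
k=tri((190+173/2.5,135+86/2.5),(230+258*.475,100+59*145/350)); r=st(k[:2]); print(k,r)
if abs(r[0])<.008 and abs(r[1])<.012: print(bot.sign_off())
```

```text
[0.64102336 0.24217812 0.15687193] [-0.002414   -0.00071941]
the job is handed in; nothing more can be done
None
```

The pepper mill stands upright in the right bay against the back board, about 2.5 mm from my estimate of the pad's centre; nothing else looks moved in the last pictures, and the job was handed in at about 23 s, verdict not shown.

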